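Strip a valve bank into the bench rack, keeping the order

TASK

Lift the four valve cartridges out of the valve bank and stand them in the white rack in the same order, so that each can go back into its own section later: the one next to the black inlet cover goes into the well next to the rack's black end, and so on along the row. Each must end upright and fully seated on its hexagon, one to a well; they are precision parts, so set them down and do not drop any.

Things in the scene. Friction and masses are not known exactly. Their poses are not given: they have to be found in the camera images.
- cartridge_red: loose hydraulic valve cartridge with a red knob, 104 mm tall, about 0.28 kg, standing free in the bore of its valve section. Origin: centre of the nose's underside, z up. From there up: steel nose, 18 mm diameter, tapered tip (0-42 mm); hexagon, 37 mm across flats, its underside the seat (42-54); neck, 20 mm diameter (54-70); plastic knob to grip from above, 28 mm diameter (70-104).
- cartridge_yellow: loose hydraulic valve cartridge with a yellow knob, 104 mm tall, about 0.28 kg, standing free in the bore of its valve section. Origin: centre of the nose's underside, z up. From there up: steel nose, 18 mm diameter, tapered tip (0-42 mm); hexagon, 37 mm across flats, its underside the seat (42-54); neck, 20 mm diameter (54-70); plastic knob to grip from above, 28 mm diameter (70-104).
- cartridge_blue: loose hydraulic valve cartridge with a blue knob, 104 mm tall, about 0.28 kg, standing free in the bore of its valve section. Origin: centre of the nose's underside, z up. From there up: steel nose, 18 mm diameter, tapered tip (0-42 mm); hexagon, 37 mm across flats, its underside the seat (42-54); neck, 20 mm diameter (54-70); plastic knob to grip from above, 28 mm diameter (70-104).
- cartridge_green: loose hydraulic valve cartridge with a green knob, 104 mm tall, about 0.28 kg, standing free in the bore of its valve section. Origin: centre of the nose's underside, z up. From there up: steel nose, 18 mm diameter, tapered tip (0-42 mm); hexagon, 37 mm across flats, its underside the seat (42-54); neck, 20 mm diameter (54-70); plastic knob to grip from above, 28 mm diameter (70-104).
- section_red: fixed slice of the valve bank, grey with red paint marks on top; holds the red cartridge. Origin: centre of its underside, 15 mm above the table; 120 mm along x, 56 along y (the row), 70 high. Bore in mid-top 27 mm wide, 48 deep; port caps 11 mm high at x = +-36 mm. The four stand in shuffled order at 56 mm pitch between the inlet cover and a grey end cover.
- section_yellow: fixed slice of the valve bank, grey with yellow paint marks on top; holds the yellow cartridge. Origin: centre of its underside, 15 mm above the table; 120 mm along x, 56 along y (the row), 70 high. Bore in mid-top 27 mm wide, 48 deep; port caps 11 mm high at x = +-36 mm. The four stand in shuffled order at 56 mm pitch between the inlet cover and a grey end cover.
- section_blue: fixed slice of the valve bank, grey with blue paint marks on top; holds the blue cartridge. Origin: centre of its underside, 15 mm above the table; 120 mm along x, 56 along y (the row), 70 high. Bore in mid-top 27 mm wide, 48 deep; port caps 11 mm high at x = +-36 mm. The four stand in shuffled order at 56 mm pitch between the inlet cover and a grey end cover.
- section_green: fixed slice of the valve bank, grey with green paint marks on top; holds the green cartridge. Origin: centre of its underside, 15 mm above the table; 120 mm along x, 56 along y (the row), 70 high. Bore in mid-top 27 mm wide, 48 deep; port caps 11 mm high at x = +-36 mm. The four stand in shuffled order at 56 mm pitch between the inlet cover and a grey end cover.
- inlet_cover: fixed black block with a brass fitting on top, at one end (either) of the valve bank. 114 mm along x, 46 along y, 68 high; the fitting is 40 mm wide and rises 20 mm more. Origin: centre of its underside, 15 mm above the table. The centres of the four sections lie 51, 107, 163 and 219 mm from it.
- rack: fixed white block with four wells in a row and a black end, at any yaw. Origin: centre of the white part's underside, on the table. White part 76 mm along x, 230 along y, 50 high; black end (18 mm long, 52 high) at +y. Wells at x = 0, y = +84, +28, -28, -84 mm, 34 mm diameter, 45 deep: the nose enters with 8 mm play all round, the hexagon rests on top, the origin then 8 mm above the table.

How it is judged:
By the outcome, as a careful person would: the job done as asked, in the order asked, and still so for the second after the job is handed in, with the robot touching nothing.
It also fails if it takes over 115 s, if anything falls off the work surface, if the arm or the gripper's body presses on something with over 40 N, if the wrist force passes 120 N, or if a joint passes its speed limit or range.

ROBOT

A 6-joint arm with a two-finger parallel gripper is mounted at the origin on the work surface. World frame = base frame: x ahead of the robot, y to its left, z up, the work surface at z = 0. Lengths are in mm, angles in rad, forces in N, time in s.
With the tool pointing down it reaches from about 350 to 775 mm from the base axis. Payload 7.3 kg.
Tool frame: the origin (TCP) lies on the front face of the gripper's body, between the roots of the fingers; the fingertips stand 66 mm ahead of it and the grasp point (between the pads) lies r.grip_depth ahead of it (r.grip_depth is the distance from the TCP to the grasp point, in mm); z points along the fingers, y is the line along which they close (so a half turn about z gives the same grasp; the last joint's range is limited). The gripper opens to 92 mm and grips with 3 to 60 N. Pads are 19 mm wide; open, the fingers measure 130 mm over their backs; the gripper's body (75 mm by 190 mm) begins 47 mm behind the grasp point.
Start: joints at [-1.252, 0.342, 1.524, -0, 1.275, -0.146], TCP at [235.35, -469.307, 292.241] pointing down, gripper open.
Joint ranges: [-2.53, 2.53], [-0.77, 2.02], [0.04, 2.7], [-1, 4.14], [0.28, 2.66], [-3.11, 3.11]. Speed limits (rad/s): [2.57, 2.57, 3.14, 3.14, 3.14, 3.14].

INTERFACE

Orientations are given as a 3x3 rotation matrix whose columns are the frame's x, y, z axes.
In Python, from plant import r gives the robot as it stands. The module is installed in compiled form; this text tells all that it offers.
- The arm moves only by the shell command python3 -m pendant 'ROWS' [FORCE]. ROWS is text: rows parted by semicolons, each of 7 numbers parted by spaces: the shift along the tool's x, y, z in cm, then the turn, a rotation vector about the tool's x, y, z in degrees, then the opening, from 0 (shut) to 1 (fully open). A call has 1 to 10 rows; each row shifts and turns the commanded pose from where the row before left it, along the tool's axes as they then stand; what a row does not reach is not made up. A row lasts 1/12 s, in which the tool goes at most 41.7 mm and 7.16 degrees, less where a joint would pass 70% of its speed; a pose out of reach is approached as far as the arm can. A call with a gripper value outside its range is refused whole. The fingers move at their own pace and stop on an object; FORCE is the grip in N (left out, the last holds). Time passes only in rows, so rows that do not move let the fingers close. It gives the time, the measured TCP pose, the force, the opening and the grip force at its end, in the units of the state.
- r.read_state(): the state, without advancing time (a new reading comes with each control period).
- r.get_image(name): name is "scene" or "top"; returns a dict with "image" (420x560x3 uint8, red, green, blue), "depth" (420x560 float32, mm along the optical axis (not along the pixel's ray), 0 where there is no reading), "fx", "fy", "cx", "cy" (pixels), "world_to_cam" (4x4, takes a point from world to camera coordinates). Camera axes: x right, y down, z forward; pixel columns grow to the right and rows downward; lengths in mm; the calibration is good to about 2 mm. A picture is of the moment at which its call begins.
- r.job_done(): hands the job in; it is judged then, once.
The state is a dict: "t": time; "joint_positions": joint angles; "qvel": joint speeds; "effort": joint torques, N m; "position": TCP position; "orientation": TCP orientation; "force": force on the tool from outside, world axes, zero at the start; "moment": the same for the moment, N m; "finger_gap": finger opening in mm; "grasp_force": force on a finger pad.
Only numpy, scipy, OpenCV 4.12 (cv2) and the standard library are available. Lean on these libraries where they do the work, as an engineer would, in place of code of your own. Each camera call takes 0.05 s, during which the arm holds its last target. There are 200 camera calls.

## Working session

There is one attempt and no reset: what is moved stays moved. The work goes in short steps, Python scripts to look and compute and a shell command to move; the robot and the scene stay as the last step left them, time stands still between calls to the robot, and variables do not carry over. Pictures are saved under pics/ and viewed, at most 14 in all, crops included, and the job is handed in when it is done.

```bash
mkdir -p pics; ls; python3 - <<'E'
from plant import r
import cv2,numpy as np
s=r.read_state();print(s['t'],s['position'],np.round(s['orientation'],3),s['finger_gap'],r.grip_depth)
for n in("scene","top"):
    d=r.get_image(n);cv2.imwrite(f'pics/{n}0.png',d['image'][:,:,::-1]);np.savez(f'{n}0.npz',**d)
    print(n,d['fx'],d['fy'],d['cx'],d['cy'],np.round(d['world_to_cam'],3).tolist())
E
```

```text
pics
0.0 [ 235.25309253 -469.00268149  291.55211058] [[ 0.894  0.448 -0.   ]
 [ 0.448 -0.894  0.001]
 [ 0.    -0.002 -1.   ]] 91.81887478031162 46.699999999999996
scene 409.023893639919 409.023893639919 274.5168816448728 211.89385831247796 [[-0.602, 0.799, -0.009, 331.911], [0.533, 0.393, -0.749, -203.513], [-0.595, -0.456, -0.662, 1341.065], [0.0, 0.0, 0.0, 1.0]]
top 417.139489868113 417.139489868113 285.568400775314 211.5213099108197 [[0.006, -1.0, 0.008, -21.532], [-0.989, -0.007, -0.146, 535.984], [0.146, -0.007, -0.989, 834.057], [0.0, 0.0, 0.0, 1.0]]
```

View pics/scene0.png

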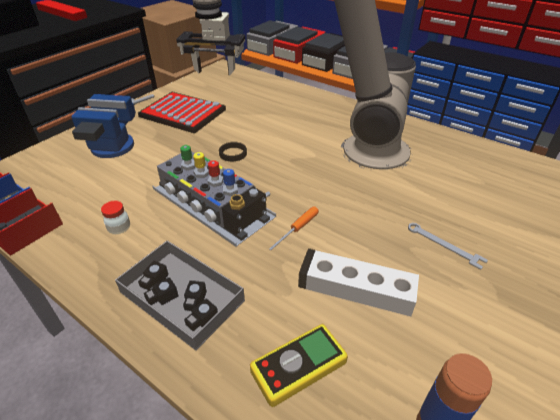

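View pics/top0.png

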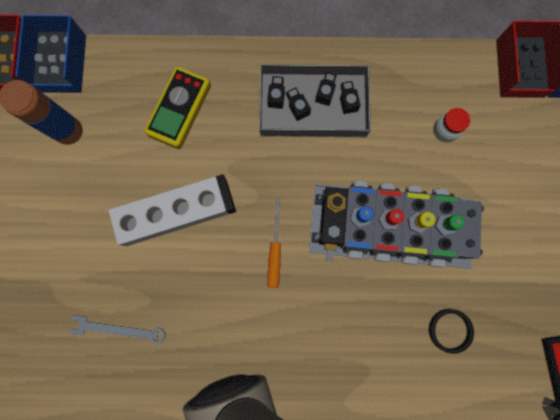

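The arm is clear of both views. In the top view the row, counted from the black inlet cover, is blue (366,214), red (396,217), yellow (427,219), green (456,222). The rack wells, counted from the black end, are at about (207,198), (181,206), (154,215) and (128,223). Next I'll take enlarged crops.

```bash
python3 - <<'E'
import cv2,numpy as np
t=cv2.imread('pics/top0.png');s=cv2.imread('pics/scene0.png')
def c(im,x,y,w,h,k):return cv2.resize(im[y:y+h,x:x+w],None,fx=k,fy=k,interpolation=cv2.INTER_CUBIC)
a=c(t,100,165,140,90,5);b=c(t,320,180,150,80,5)
cv2.imwrite('pics/c1.png',np.vstack([a[:300],0*a[:1]]) if 0 else cv2.resize(a,(700,450)))
cv2.imwrite('pics/c2.png',b)
cv2.imwrite('pics/c3.png',c(s,290,240,140,80,5))
cv2.imwrite('pics/c4.png',c(s,150,135,140,110,5))
E
```

```text
(no output)
```

View pics/c1.png

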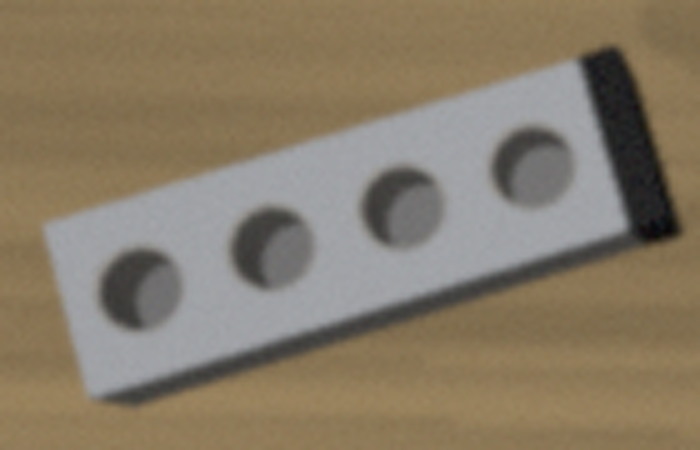

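View pics/c2.png

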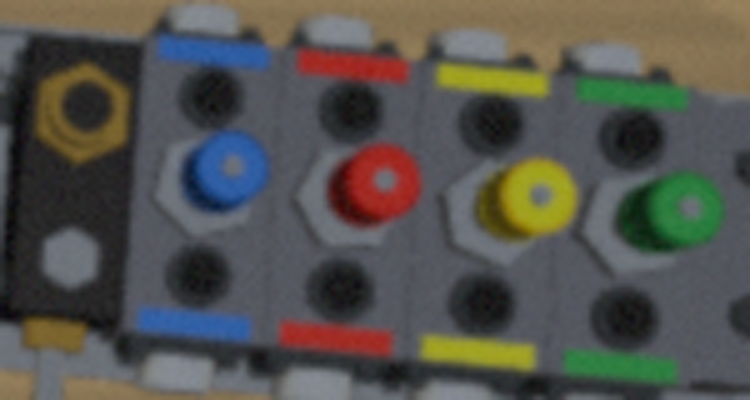

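View pics/c3.png

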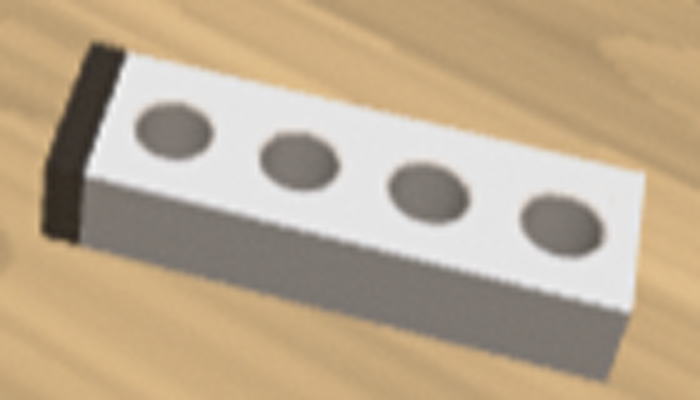

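View pics/c4.png

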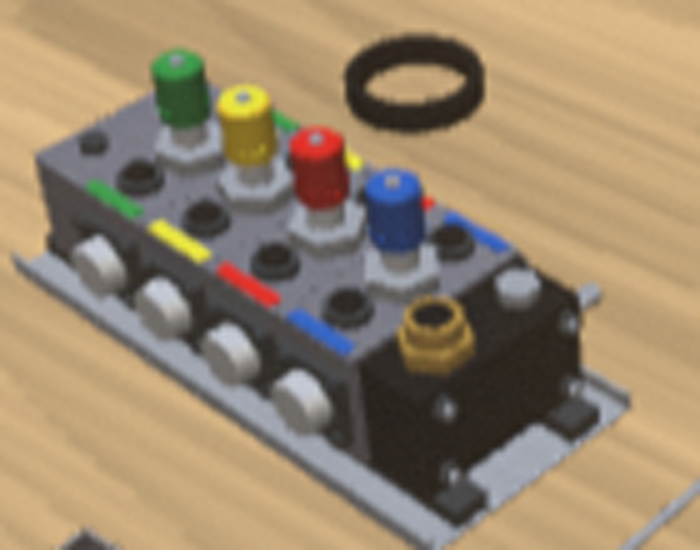

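The crops show these enlarged pixels.
- Top crops: knob dots at blue (233,166), red (385,180), yellow (541,195), green (690,207); wells from the black end at (534,167), (402,207), (271,248), (140,289).
- Scene crops: knob dots at blue (393,181), red (316,138), yellow (243,97), green (176,60); wells at (174,130), (300,161), (429,193), (562,225).

Next I'll triangulate these.

```bash
cat > h.py <<'E'
import cv2,numpy as np
D={n:np.load(f'{n}0.npz') for n in('scene','top')}
def KP(d):
    K=np.array([[d['fx'],0,d['cx']],[0,d['fy'],d['cy']],[0,0,1]],float);return K@d['world_to_cam'][:3]
def tri(pt,ps):
    X=cv2.triangulatePoints(KP(D['top']),KP(D['scene']),np.array(pt,float).T,np.array(ps,float).T);X=(X[:3]/X[3]).T
    for n,p in(('top',pt),('scene',ps)):
        q=np.c_[X,np.ones(len(X))]@KP(D[n]).T;print(n,'res',np.round(q[:,:2]/q[:,2:]-p,2).tolist())
    return X
def dep(n,u,v):
    d=D[n];z=np.median(d['depth'][int(round(v))-1:int(round(v))+2,int(round(u))-1:int(round(u))+2])
    return (np.linalg.inv(d['world_to_cam'])@[(u-d['cx'])*z/d['fx'],(v-d['cy'])*z/d['fy'],z,1])[:3]
E
python3 - <<'E'
from h import *
f=lambda P,o:(np.array(P,float)+.5)/5-.5+o
kt=f([(233,166),(385,180),(541,195),(690,207)],[320,180]);ks=f([(393,181),(316,138),(243,97),(176,60)],[150,135])
wt=f([(534,167),(402,207),(271,248),(140,289)],[100,165]);ws=f([(174,130),(300,161),(429,193),(562,225)],[290,240])
K=tri(kt,ks);W=tri(wt,ws);print(np.round(K,1));print(np.round(W,1))
for n,p in(('top',kt),('scene',ks)):print(n,np.round([dep(n,*q) for q in p],1).tolist())
# rack top depth between wells
for n,p in(('top',wt),('scene',ws)):print(n,np.round([dep(n,*((p[i]+p[i+1])/2)) for i in range(3)],1).tolist())
for P,o in((K,1),(W,1)):
    g=np.polyfit([0,1,2,3],P,1);print('pitch',g[0],np.linalg.norm(g[0]),'yaw',np.degrees(np.arctan2(g[0][1],g[0][0])))
E
```

```text
top res [[0.17, -0.12], [0.31, -0.24], [0.28, -0.22], [0.24, -0.19]]
scene res [[0.16, 0.03], [0.29, 0.07], [0.25, 0.07], [0.21, 0.06]]
top res [[0.01, -0.01], [0.08, -0.04], [0.13, -0.07], [0.1, -0.05]]
scene res [[0.02, 0.0], [0.09, -0.0], [0.15, -0.01], [0.12, -0.01]]
[[ 519.3 -165.5  146.6]
 [ 514.7 -221.4  146.8]
 [ 509.6 -278.7  146.4]
 [ 505.5 -333.1  146.6]]
[[562.3 147.4  46.6]
 [545.  201.3  47. ]
 [527.5 254.6  46.8]
 [510.  307.6  47. ]]
top [[518.9, -164.9, 147.7], [514.2, -220.8, 146.9], [509.0, -277.8, 147.4], [505.0, -332.4, 147.3]]
scene [[521.2, -164.0, 148.4], [514.8, -222.4, 146.7], [510.9, -278.1, 147.6], [508.0, -330.8, 148.9]]
top [[553.2, 174.0, 49.1], [535.8, 227.5, 49.3], [518.5, 281.1, 47.6]]
scene [[557.3, 176.1, 51.4], [539.5, 229.0, 50.8], [521.2, 281.6, 49.7]]
pitch [-4.65341320e+00 -5.60304072e+01 -3.95495971e-02] 56.223325687586936 yaw -94.7476087140527
pitch [-17.45286748  53.39190643   0.12083474] 56.17217155393118 yaw 108.1016506179729
```

Both views agree: knob tops are at z≈147, rack top at about 48-50, and both pitches come out near 56. The row order is blue, red, yellow, green from the inlet. Next is a helper that turns a target into tool-axis shifts.

```bash
cat > go.py <<'E'
# python3 go.py x y z yaw_of_tool_y : shift (cm, current tool axes) and turn (deg about tool z) still to go
import sys,numpy as np
from plant import r
s=r.read_state();R=np.array(s['orientation']);x,y,z,a=map(float,sys.argv[1:5])
d=R.T@(np.array([x,y,z])-s['position'])/10
b=np.degrees(np.arctan2(R[1,1],R[0,1]));t=-((a-b+90)%180-90)
c,q=np.cos(np.radians(t)),np.sin(np.radians(t))
print('t',round(s['t'],2),'pos',np.round(s['position'],1),'shift now',np.round(d,2),'turn',round(t,2),'shift after turn',np.round([c*d[0]+q*d[1],-q*d[0]+c*d[1],d[2]],2),'tilt',np.round(R[:2,2],4),'gap',round(s['finger_gap'],1),'F',np.round(s['force'],1),'grasp',round(s['grasp_force'],1))
E
python3 -m pendant '0 0 0 0 0 -6.5 1; 0 0 0 0 0 -6.5 1; 0 0 0 0 0 -6.5 1; 0 0 0 0 0 -6.5 1; 0 0 0 0 0 -6.5 1; 0 0 0 0 0 -6.5 1; 0 0 0 0 0 -6.5 1; 0 0 0 0 0 -6.5 1; 0 0 0 0 0 -6.5 1; 0 0 0 0 0 0 1' 30
python3 go.py 519.3 -165.5 220 -4.75
```

```text
t: 0.93
position: [235.3, -469.1, 291.8]
orientation: [[0.081, 0.997, -0.0], [0.997, -0.081, 0.001], [0.001, -0.0, -1.0]]
force: [0.5, 0.7, 0.0]
finger_gap: 91.6
grasp_force: 0.0
t 0.93 pos [ 235.3 -469.1  291.8] shift now [32.56 25.85  7.2 ] turn 0.11 shift after turn [32.61 25.79  7.2 ] tilt [-0.0003  0.0008] gap 91.6 F [0.5 0.7 0. ] grasp 0.0
```

```bash
python3 -m pendant '1.2 1 0 0 0 0 1; 2.4 1.9 0 0 0 0 .7; 2.4 1.9 0 0 0 0 .7; 2.4 1.9 0 0 0 0 .7; 2.4 1.9 0 0 0 0 .7; 2.4 1.9 0 0 0 0 .7; 2.4 1.9 0 0 0 0 .7; 2.4 1.9 0 0 0 0 .7; 2.4 1.9 0 0 0 0 .7; 2.4 1.9 0 0 0 0 .7' >/dev/null
python3 -m pendant '2.4 1.9 0 0 0 0 .7; 2.4 1.9 0 0 0 0 .7; 2.4 1.9 0 0 0 0 .7; 1.6 1.2 0 0 0 0 .7; .9 .8 0 0 0 0 .7; 0 0 1.5 0 0 0 .7; 0 0 2.5 0 0 0 .7; 0 0 2 0 0 0 .7; 0 0 1 0 0 0 .7; 0 0 0 0 0 0 .7' >/dev/null
python3 go.py 519.3 -165.5 177 -4.75
```

```text
t 2.6 pos [ 518.8 -167.3  219.9] shift now [0.18 0.05 4.29] turn -0.24 shift after turn [0.18 0.05 4.29] tilt [-0.0046  0.0019] gap 64.1 F [-0.3 -0.5 -0.9] grasp 0.0
```

```bash
python3 -m pendant '.2 0 0 0 0 0 .7; 0 0 0 0 0 0 .7'>/dev/null; python3 - <<'E'
from plant import r
import cv2
i=r.get_image('scene')['image'][:,:,::-1][90:240,140:290]
cv2.imwrite('pics/s1.png',cv2.resize(i,None,fx=4,fy=4,interpolation=cv2.INTER_CUBIC))
E
python3 go.py 519.3 -165.5 177 -4.75
```

```text
t 2.82 pos [ 520.7 -165.7  223.6] shift now [ 0.01 -0.16  4.66] turn -0.15 shift after turn [ 0.01 -0.16  4.66] tilt [ 0.0023 -0.0012] gap 64.4 F [-0.3 -0.4  0.5] grasp 0.0
```

View pics/s1.png

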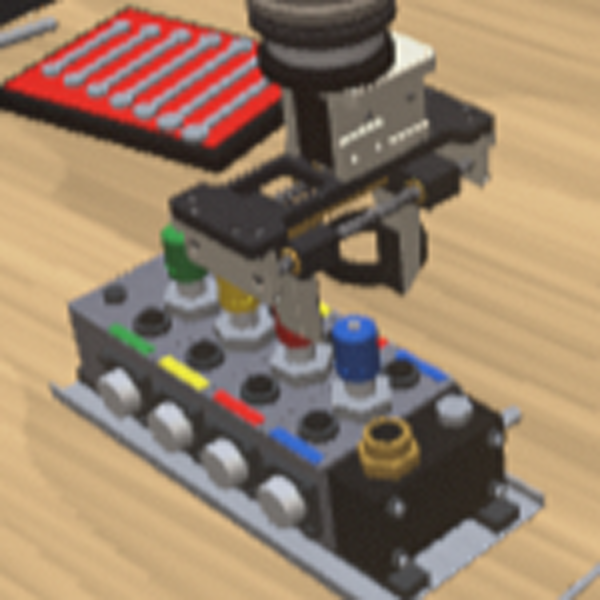

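The fingers straddle the blue knob symmetrically: tips at (305,335) and (405,290), midpoint over the knob at (355,325). I'll descend and grip.

```bash
python3 -m pendant '0 0 .8 0 0 0 .7; 0 0 1.3 0 0 0 .7; 0 0 1.3 0 0 0 .7; 0 0 .8 0 0 0 .7; 0 0 .3 0 0 0 .7; 0 0 0 0 0 0 .7; 0 0 0 0 0 0 .7; 0 0 0 0 0 0 .7' >/dev/null
python3 go.py 519.3 -165.5 177 -4.75
python3 -m pendant '0 0 0 0 0 0 .2; 0 0 0 0 0 0 .2; 0 0 0 0 0 0 .2; 0 0 0 0 0 0 .2; 0 0 0 0 0 0 .2; 0 0 0 0 0 0 .2; 0 0 0 0 0 0 .2; 0 0 0 0 0 0 .2' 30 >/dev/null
python3 go.py 519.3 -165.5 177 -4.75
```

```text
t 3.48 pos [ 520.6 -165.6  177.9] shift now [-0.   -0.13  0.09] turn -0.12 shift after turn [-0.   -0.13  0.09] tilt [ 0.0013 -0.0007] gap 64.2 F [-1.2 -0.3 -0.4] grasp 0.0
t 4.15 pos [ 520.3 -165.4  177.3] shift now [-0.02 -0.1   0.03] turn -0.12 shift after turn [-0.02 -0.1   0.03] tilt [ 0.0004 -0.0002] gap 27.1 F [1.  0.9 0.7] grasp 30.0
```

```bash
python3 -m pendant '0 0 -.4 0 0 0 .2; 0 0 -.8 0 0 0 .2; 0 0 -1.2 0 0 0 .2; 0 0 -1.6 0 0 0 .2; 0 0 -2 0 0 0 .2; 0 0 -2 0 0 0 .2; 0 0 -1.5 0 0 0 .2; 0 0 -1.5 0 0 0 .2; 0 0 -.5 0 0 0 .2; 0 0 0 0 0 0 .2' >/dev/null
python3 go.py 562.3 147.4 290 18.1
```

```text
t 4.98 pos [ 520.5 -165.5  293.7] shift now [31.53  1.51  0.34] turn -22.97 shift after turn [28.44 13.7   0.34] tilt [ 0.0024 -0.0012] gap 27.3 F [-0.6  0.7 -3. ] grasp 30.0
```

```bash
python3 -m pendant '.8 0 0 0 0 0 .2; 1.6 0 0 0 0 0 .2; 2.4 .1 0 0 0 0 .2; 3 .2 0 0 0 0 .2; 3 .2 0 0 0 0 .2; 3 .2 0 0 0 0 .2; 3 .2 0 0 0 0 .2; 3 .2 0 0 0 0 .2; 3 .2 0 0 0 0 .2; 3 .2 0 0 0 0 .2' >/dev/null
python3 -m pendant '2.6 0 0 0 0 -2 .2; 1.8 0 0 0 0 -3 .2; .9 0 0 0 0 -4 .2; .4 0 0 0 0 -4 .2; 0 0 0 0 0 -4 .2; 0 0 0 0 0 -4 .2; 0 0 0 0 0 -2 .2; 0 0 0 0 0 0 .2; 0 0 0 0 0 0 .2' >/dev/null
python3 go.py 562.3 147.4 145 18.1
```

```text
t 6.57 pos [559.3 147.6 291. ] shift now [-0.12  0.31 14.6 ] turn -0.03 shift after turn [-0.12  0.31 14.6 ] tilt [-0.0023 -0.0002] gap 27.3 F [ 0.5  0.3 -4.4] grasp 30.0
```

```bash
python3 -m pendant '-.1 .3 1 0 0 0 .2; 0 0 2 0 0 0 .2; 0 0 2.2 0 0 0 .2; 0 0 1.8 0 0 0 .2; 0 0 1 0 0 0 .2; 0 0 .5 0 0 0 .2; 0 0 0 0 0 0 .2; 0 0 0 0 0 0 .2; 0 0 0 0 0 0 .2' >/dev/null
python3 - <<'E'
from plant import r
import cv2
i=r.get_image('scene')['image'][:,:,::-1][190:320,270:430]
cv2.imwrite('pics/s2.png',cv2.resize(i,None,fx=4,fy=4,interpolation=cv2.INTER_CUBIC))
E
python3 go.py 562.3 147.4 145 18.1
```

```text
t 7.37 pos [563.6 147.3 208.4] shift now [ 0.05 -0.13  6.34] turn 0.02 shift after turn [ 0.05 -0.13  6.34] tilt [0.0024 0.0002] gap 27.0 F [-0.4 -0.2 -3.7] grasp 30.0
```

View pics/s2.png

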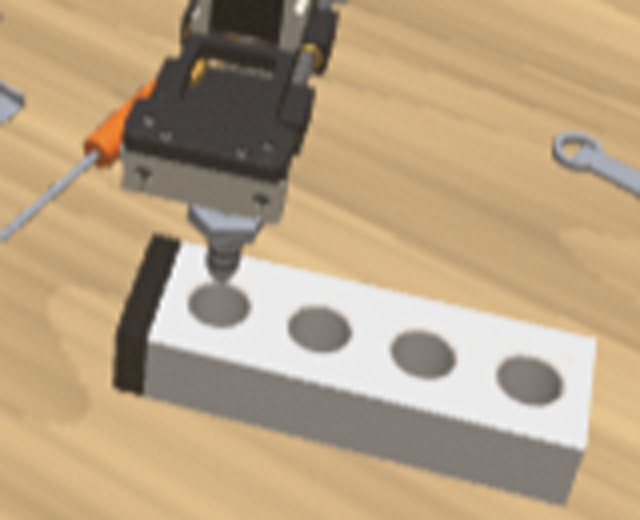

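The nose tip at (224,280) is lined up over the first well, centre (219,304). Now lowering.

```bash
python3 -m pendant '0 0 1 0 0 0 .2; 0 0 1.5 0 0 0 .2; 0 0 1.5 0 0 0 .2; 0 0 1.2 0 0 0 .2; 0 0 .6 0 0 0 .2; 0 0 .3 0 0 0 .2; 0 0 0 0 0 0 .2; 0 0 0 0 0 0 .2' >/dev/null
python3 go.py 562.3 147.4 142.5 18.1
for i in 1 2 3; do python3 -m pendant '0 0 .1 0 0 0 .2; 0 0 0 0 0 0 .2; 0 0 0 0 0 0 .2' | grep -E 'position|force'; done
```

```text
t 8.03 pos [563.4 147.3 146.7] shift now [ 0.04 -0.1   0.42] turn 0.03 shift after turn [ 0.04 -0.1   0.42] tilt [0.0011 0.0001] gap 27.4 F [-0.2 -0.8 -3.5] grasp 30.0
position: [563.2, 147.3, 145.7]
force: [0.4, -0.6, -3.0]
grasp_force: 30.0
position: [563.0, 147.2, 144.2]
force: [0.3, 0.2, -3.3]
grasp_force: 30.0
position: [562.9, 147.2, 143.1]
force: [0.7, -0.5, -3.8]
grasp_force: 30.0
```

```bash
for i in 1 2 3; do python3 -m pendant '0 0 .05 0 0 0 .2; 0 0 0 0 0 0 .2; 0 0 0 0 0 0 .2' | grep -E 'position|^force'; done
```

```text
position: [563.0, 147.2, 142.7]
force: [-0.1, 0.5, -3.9]
position: [563.0, 147.3, 142.3]
force: [0.7, 0.6, -2.8]
position: [563.1, 147.3, 142.2]
force: [-1.9, -0.5, 2.3]
```

Contact came at TCP z 142.2, as expected. Releasing and rising.

```bash
python3 -m pendant '0 0 .03 0 0 0 .2; 0 0 0 0 0 0 .36; 0 0 0 0 0 0 .42; 0 0 0 0 0 0 .5; 0 0 0 0 0 0 .6; 0 0 0 0 0 0 .65; 0 0 0 0 0 0 .65; 0 0 0 0 0 0 .65' | grep -E '^force|gap'
python3 -m pendant '0 0 -.5 0 0 0 .65; 0 0 -1 0 0 0 .65; 0 0 -2 0 0 0 .65; 0 0 -2.5 0 0 0 .65; 0 0 -2.5 0 0 0 .65; 0 0 -2 0 0 0 .65; 0 0 -.5 0 0 0 .65' >/dev/null
python3 - <<'E'
from plant import r
import cv2
i=r.get_image('scene')['image'][:,:,::-1][190:320,270:430]
cv2.imwrite('pics/s3.png',cv2.resize(i,None,fx=4,fy=4,interpolation=cv2.INTER_CUBIC))
E
python3 go.py 516.1 -221.4 255 -4.75
```

```text
force: [-0.5, -0.4, 1.1]
finger_gap: 59.5
t 10.83 pos [564.1 147.4 255.3] shift now [-3.356e+01 -1.604e+01 -3.000e-02] turn 22.89 shift after turn [-3.716e+01 -1.730e+00 -3.000e-02] tilt [0.0065 0.0007] gap 59.9 F [-0.  -0.5  1.4] grasp 0.0
```

View pics/s3.png

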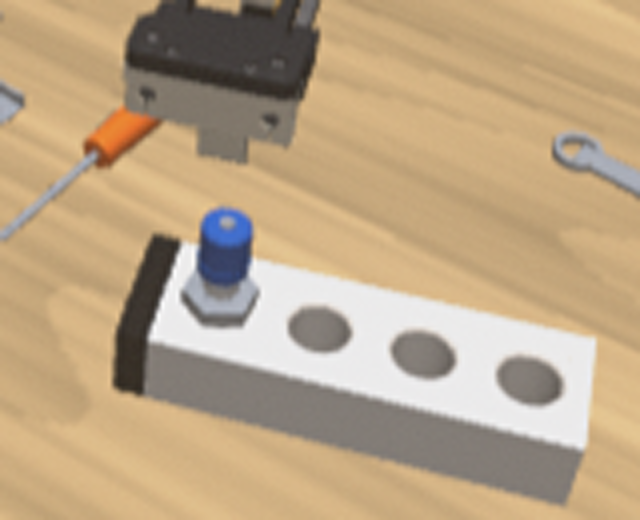

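Blue stands upright on its hexagon in the first well, at (222,295). Red is next.

```bash
python3 -m pendant '0 0 0 0 0 5 .65; 0 0 0 0 0 6 .65; 0 0 0 0 0 6 .65; 0 0 0 0 0 5.9 .65; -1.2 -.1 0 0 0 0 .65; -2.4 -.1 0 0 0 0 .65; -3.4 -.2 0 0 0 0 .65; -3.4 -.2 0 0 0 0 .65; -3.4 -.2 0 0 0 0 .65; -3.4 -.2 0 0 0 0 .65' >/dev/null
python3 -m pendant '-3.4 -.2 0 0 0 0 .65; -3.4 -.2 0 0 0 0 .65; -3.4 -.2 0 0 0 0 .65; -3.4 -.1 0 0 0 0 .65; -2.8 0 0 0 0 0 .65; -2 0 0 0 0 0 .65; -1.2 0 0 0 0 0 .65; -.4 0 0 0 0 0 .65; 0 0 0 0 0 0 .65; 0 0 0 0 0 0 .65' >/dev/null
python3 go.py 515 -221.4 177 -4.75
```

```text
t 12.5 pos [ 515.  -221.2  251.1] shift now [-0.02  0.01  7.41] turn 0.05 shift after turn [-0.02  0.01  7.41] tilt [-0.0005  0.0007] gap 59.6 F [ 0.4 -0.2  0.5] grasp 0.0
```

```bash
python3 -m pendant '0 0 .8 0 0 0 .65; 0 0 1.8 0 0 0 .65; 0 0 2 0 0 0 .65; 0 0 1.5 0 0 0 .65; 0 0 .9 0 0 0 .65; 0 0 .4 0 0 0 .65; 0 0 0 0 0 0 .65; 0 0 0 0 0 0 .65; 0 0 0 0 0 0 .65' >/dev/null
python3 go.py 515 -221.4 177 -4.75
python3 -m pendant '0 0 0 0 0 0 .2; 0 0 0 0 0 0 .2; 0 0 0 0 0 0 .2; 0 0 0 0 0 0 .2; 0 0 0 0 0 0 .2; 0 0 0 0 0 0 .2; 0 0 0 0 0 0 .2; 0 0 0 0 0 0 .2' 30 >/dev/null
python3 go.py 515 -221.4 177 -4.75
python3 -m pendant '0 0 -.4 0 0 0 .2; 0 0 -.8 0 0 0 .2; 0 0 -1.2 0 0 0 .2; 0 0 -1.6 0 0 0 .2; 0 0 -2 0 0 0 .2; 0 0 -2 0 0 0 .2; 0 0 -1.5 0 0 0 .2; 0 0 -1.5 0 0 0 .2; 0 0 -.5 0 0 0 .2; 0 0 0 0 0 0 .2' >/dev/null
python3 go.py 545 201.3 290 18.1
```

```text
t 13.25 pos [ 515.6 -222.1  178.4] shift now [ 0.07 -0.07  0.14] turn 0.0 shift after turn [ 0.07 -0.07  0.14] tilt [ 0.0016 -0.001 ] gap 59.6 F [-0.1 -0.2 -0. ] grasp 0.0
t 13.92 pos [ 515.4 -222.1  177.5] shift now [ 0.07 -0.04  0.05] turn -0.02 shift after turn [ 0.07 -0.04  0.05] tilt [ 0.0007 -0.0004] gap 27.1 F [ 1.4 -1.1 -0.2] grasp 30.0
t 14.75 pos [ 515.3 -222.2  293.9] shift now [42.45 -0.56  0.33] turn -22.87 shift after turn [39.33 15.98  0.33] tilt [ 0.0021 -0.0014] gap 27.4 F [-0.4 -0.1 -3.4] grasp 30.0
```

```bash
python3 -m pendant '.8 0 0 0 0 0 .2; 1.6 0 0 0 0 0 .2; 2.4 -.1 0 0 0 0 .2; 3 -.1 0 0 0 0 .2; 3 -.1 0 0 0 0 .2; 3 -.1 0 0 0 0 .2; 3 -.1 0 0 0 0 .2; 3 -.1 0 0 0 0 .2; 3 0 0 0 0 0 .2; 3 0 0 0 0 0 .2' >/dev/null
python3 -m pendant '3 0 0 0 0 0 .2; 3 0 0 0 0 0 .2; 3 0 0 0 0 0 .2; 2.8 0 0 0 0 0 .2; 2.2 0 0 0 0 0 .2; 1.5 0 0 0 0 0 .2; 1.1 0 0 0 0 0 .2; 0 0 0 0 0 -3 .2; 0 0 0 0 0 -4 .2; 0 0 0 0 0 -4 .2' >/dev/null
python3 -m pendant '0 0 0 0 0 -4 .2; 0 0 0 0 0 -4 .2; 0 0 0 0 0 -3.9 .2; 0 0 0 0 0 0 .2; 0 0 0 0 0 0 .2; 0 0 0 0 0 0 .2'>/dev/null
python3 go.py 545 201.3 145 18.1
```

```text
t 16.92 pos [544.2 200.9 291.9] shift now [1.000e-02 1.100e-01 1.469e+01] turn -0.09 shift after turn [1.000e-02 1.100e-01 1.469e+01] tilt [-0.0009 -0.0003] gap 27.4 F [ 0.3 -0.4 -3.3] grasp 30.0
```

```bash
python3 -m pendant '0 .1 1 0 0 0 .2; 0 0 2 0 0 0 .2; 0 0 2.4 0 0 0 .2; 0 0 2.4 0 0 0 .2; 0 0 2.2 0 0 0 .2; 0 0 1.8 0 0 0 .2; 0 0 1.4 0 0 0 .2; 0 0 .8 0 0 0 .2; 0 0 .4 0 0 0 .2; 0 0 .1 0 0 0 .2' >/dev/null
python3 -m pendant '0 0 0 0 0 0 .2; 0 0 0 0 0 0 .2; 0 0 0 0 0 0 .2' >/dev/null
python3 go.py 545 201.3 142.3 18.1
for i in 1 2 3; do python3 -m pendant '0 0 .05 0 0 0 .2; 0 0 0 0 0 0 .2; 0 0 0 0 0 0 .2' | grep -E 'position|^force'; done
```

```text
t 18.0 pos [545.8 201.4 148.4] shift now [ 0.01 -0.08  0.61] turn 0.03 shift after turn [ 0.01 -0.08  0.61] tilt [0.0019 0.0003] gap 27.0 F [ 0.2  0.4 -3.8] grasp 30.0
position: [545.4, 201.3, 147.2]
force: [-0.2, -0.2, -3.1]
position: [545.3, 201.3, 146.3]
force: [-0.4, -0.4, -3.2]
position: [545.3, 201.3, 145.8]
force: [-0.3, -0.0, -3.8]
```

```bash
python3 -m pendant '0 0 .1 0 0 0 .2; 0 0 .1 0 0 0 .2; 0 0 0 0 0 0 .2; 0 0 0 0 0 0 .2; 0 0 0 0 0 0 .2'| grep -E 'position|^force'; for i in 1 2 3 4; do python3 -m pendant '0 0 .05 0 0 0 .2; 0 0 0 0 0 0 .2; 0 0 0 0 0 0 .2' | grep -E 'position|^force'; done
```

```text
position: [545.3, 201.3, 143.9]
force: [0.6, -0.1, -3.5]
position: [545.3, 201.3, 143.4]
force: [-0.7, -0.1, -3.9]
position: [545.3, 201.3, 142.9]
force: [0.5, 0.8, -3.7]
position: [545.4, 201.3, 142.6]
force: [-0.7, 0.8, -2.2]
position: [545.4, 201.3, 142.5]
force: [-2.4, -1.4, 5.1]
```

Contact again (force turned to +5 N). Release, rise, move to yellow.

```bash
python3 -m pendant '0 0 0 0 0 0 .36; 0 0 0 0 0 0 .42; 0 0 0 0 0 0 .5; 0 0 0 0 0 0 .6; 0 0 0 0 0 0 .65; 0 0 0 0 0 0 .65; 0 0 0 0 0 0 .65' | grep -E '^force|gap'
python3 -m pendant '0 0 -.5 0 0 0 .65; 0 0 -1 0 0 0 .65; 0 0 -2 0 0 0 .65; 0 0 -2.5 0 0 0 .65; 0 0 -2.5 0 0 0 .65; 0 0 -2 0 0 0 .65; 0 0 -.5 0 0 0 .65; 0 0 0 0 0 0 .65; 0 0 0 0 0 0 .65' >/dev/null
python3 go.py 510 -278.5 255 -4.75
```

```text
force: [0.4, -0.2, -0.1]
finger_gap: 59.2
t 21.5 pos [545.  201.2 251.6] shift now [-44.5  -18.26  -0.33] turn 22.88 shift after turn [-48.1    0.48  -0.33] tilt [-0.0002 -0.0002] gap 59.4 F [-0.4  0.1 -1.3] grasp 0.0
```

```bash
python3 -m pendant '0 0 0 0 0 5 .65; 0 0 0 0 0 6 .65; 0 0 0 0 0 6 .65; 0 0 0 0 0 5.9 .65; -1.2 0 0 0 0 0 .65; -2.4 .1 0 0 0 0 .65; -3.4 .1 0 0 0 0 .65; -3.4 .1 0 0 0 0 .65; -3.4 .1 0 0 0 0 .65; -3.4 .1 0 0 0 0 .65' >/dev/null
python3 -m pendant '-3.4 0 0 0 0 0 .65; -3.4 0 0 0 0 0 .65; -3.4 0 0 0 0 0 .65; -3.4 0 0 0 0 0 .65; -3.4 0 0 0 0 0 .65; -3.4 0 0 0 0 0 .65; -3.4 0 0 0 0 0 .65; -3 0 0 0 0 0 .65; -2.3 0 0 0 0 0 .65; -1.3 0 0 0 0 0 .65' >/dev/null
python3 -m pendant '-.5 0 0 0 0 0 .65; 0 0 0 0 0 0 .65; 0 0 0 0 0 0 .65; 0 0 0 0 0 0 .65' >/dev/null
python3 go.py 510 -278.5 177 -4.75
```

```text
t 23.5 pos [ 510.5 -277.   251.8] shift now [-0.15 -0.03  7.48] turn 0.1 shift after turn [-0.15 -0.03  7.48] tilt [-0.0004  0.0006] gap 59.0 F [-0.  -0.2 -0.4] grasp 0.0
```

```bash
python3 -m pendant '-.1 0 .8 0 0 0 .65; 0 0 1.8 0 0 0 .65; 0 0 2 0 0 0 .65; 0 0 1.5 0 0 0 .65; 0 0 .9 0 0 0 .65; 0 0 .4 0 0 0 .65; 0 0 0 0 0 0 .65; 0 0 0 0 0 0 .65; 0 0 0 0 0 0 .65' >/dev/null
python3 go.py 510 -278.5 177 -4.75
python3 -m pendant '0 0 0 0 0 0 .2; 0 0 0 0 0 0 .2; 0 0 0 0 0 0 .2; 0 0 0 0 0 0 .2; 0 0 0 0 0 0 .2; 0 0 0 0 0 0 .2; 0 0 0 0 0 0 .2; 0 0 0 0 0 0 .2' 30 >/dev/null
python3 go.py 510 -278.5 177 -4.75
python3 -m pendant '0 0 -.4 0 0 0 .2; 0 0 -.8 0 0 0 .2; 0 0 -1.2 0 0 0 .2; 0 0 -1.6 0 0 0 .2; 0 0 -2 0 0 0 .2; 0 0 -2 0 0 0 .2; 0 0 -1.5 0 0 0 .2; 0 0 -1.5 0 0 0 .2; 0 0 -.5 0 0 0 .2; 0 0 0 0 0 0 .2' >/dev/null
python3 go.py 527.5 254.6 290 18.1
```

```text
t 24.25 pos [ 510.7 -279.6  178.9] shift now [ 0.11 -0.08  0.19] turn -0.0 shift after turn [ 0.11 -0.08  0.19] tilt [ 0.0016 -0.0012] gap 59.5 F [ 0.1 -0.2 -0.1] grasp 0.0
t 24.92 pos [ 510.4 -279.5  178.1] shift now [ 0.1  -0.05  0.11] turn -0.02 shift after turn [ 0.1  -0.05  0.11] tilt [ 0.0005 -0.0004] gap 27.4 F [ 1.8 -0.4  0.6] grasp 30.0
t 25.75 pos [ 510.5 -279.6  294.5] shift now [53.38 -2.74  0.36] turn -22.87 shift after turn [50.25 18.21  0.36] tilt [ 0.0021 -0.0016] gap 27.3 F [-0.3 -0.8 -3.5] grasp 30.0
```

```bash
python3 -m pendant '.8 0 0 0 0 0 .2; 1.6 -.1 0 0 0 0 .2; 2.4 -.2 0 0 0 0 .2; 3 -.2 0 0 0 0 .2; 3 -.2 0 0 0 0 .2; 3 -.2 0 0 0 0 .2; 3 -.2 0 0 0 0 .2; 3 -.2 0 0 0 0 .2; 3 -.2 0 0 0 0 .2; 3 -.2 0 0 0 0 .2' >/dev/null
python3 -m pendant '3 -.2 0 0 0 0 .2; 3 -.2 0 0 0 0 .2; 3 -.2 0 0 0 0 .2; 3 -.2 0 0 0 0 .2; 3 -.1 0 0 0 0 .2; 3 -.1 0 0 0 0 .2; 3 0 0 0 0 0 .2; 2.8 0 0 0 0 0 .2; 2 0 0 0 0 0 .2; 1.2 0 0 0 0 0 .2' >/dev/null
python3 -m pendant '.5 0 0 0 0 0 .2; 0 0 0 0 0 -3 .2; 0 0 0 0 0 -4 .2; 0 0 0 0 0 -4 .2; 0 0 0 0 0 -4 .2; 0 0 0 0 0 -4 .2; 0 0 0 0 0 -3.9 .2; 0 0 0 0 0 0 .2; 0 0 0 0 0 0 .2; 0 0 0 0 0 0 .2'>/dev/null
python3 go.py 527.5 254.6 146 18.1
```

```text
t 28.25 pos [527.5 253.5 292.7] shift now [ 0.1   0.05 14.67] turn -0.11 shift after turn [ 0.1   0.05 14.67] tilt [-0.0005 -0.0004] gap 27.6 F [-0.1 -0.  -3.1] grasp 30.0
```

```bash
python3 -m pendant '.1 0 1 0 0 0 .2; 0 0 2 0 0 0 .2; 0 0 2.4 0 0 0 .2; 0 0 2.4 0 0 0 .2; 0 0 2.2 0 0 0 .2; 0 0 1.8 0 0 0 .2; 0 0 1.4 0 0 0 .2; 0 0 .8 0 0 0 .2; 0 0 .4 0 0 0 .2; 0 0 .3 0 0 0 .2' >/dev/null
python3 -m pendant '0 0 .1 0 0 0 .2; 0 0 0 0 0 0 .2; 0 0 0 0 0 0 .2; 0 0 0 0 0 0 .2' >/dev/null
python3 go.py 527.5 254.6 143 18.1
for i in 1 2 3; do python3 -m pendant '0 0 .05 0 0 0 .2; 0 0 0 0 0 0 .2; 0 0 0 0 0 0 .2' | grep -E 'position|^force'; done
```

```text
t 29.42 pos [527.7 255.  145.6] shift now [-0.03 -0.03  0.26] turn 0.03 shift after turn [-0.03 -0.03  0.26] tilt [0.0014 0.0003] gap 27.0 F [ 0.2  1.1 -3.9] grasp 30.0
position: [527.4, 254.9, 144.5]
force: [-0.2, -0.3, -3.0]
position: [527.3, 254.9, 143.9]
force: [0.5, -0.3, -3.1]
position: [527.3, 254.9, 143.3]
force: [-0.7, 0.5, -3.2]
```

```bash
for i in 1 2 3; do python3 -m pendant '0 0 .05 0 0 0 .2; 0 0 0 0 0 0 .2; 0 0 0 0 0 0 .2' | grep -E 'position|^force'; done
```

```text
position: [527.4, 254.9, 143.0]
force: [0.2, 0.3, -1.8]
position: [527.5, 254.9, 143.0]
force: [-1.1, -0.2, 5.1]
position: [527.4, 254.9, 142.9]
force: [-2.6, -1.5, 7.8]
```

```bash
python3 -m pendant '0 0 0 0 0 0 .36; 0 0 0 0 0 0 .42; 0 0 0 0 0 0 .5; 0 0 0 0 0 0 .6; 0 0 0 0 0 0 .65; 0 0 0 0 0 0 .65; 0 0 0 0 0 0 .65' | grep -E '^force|gap'
python3 -m pendant '0 0 -.5 0 0 0 .65; 0 0 -1 0 0 0 .65; 0 0 -2 0 0 0 .65; 0 0 -2.5 0 0 0 .65; 0 0 -2.5 0 0 0 .65; 0 0 -2 0 0 0 .65; 0 0 -.5 0 0 0 .65; 0 0 0 0 0 0 .65; 0 0 0 0 0 0 .65' >/dev/null
python3 - <<'E'
from plant import r
import cv2
i=r.get_image('scene')['image'][:,:,::-1][190:320,270:430]
cv2.imwrite('pics/s4.png',cv2.resize(i,None,fx=4,fy=4,interpolation=cv2.INTER_CUBIC))
E
python3 go.py 505.6 -333.1 255 -4.75
```

```text
force: [-0.4, 0.1, -0.6]
finger_gap: 59.7
t 32.3 pos [526.8 254.7 250.8] shift now [-55.2  -20.31  -0.37] turn 22.88 shift after turn [-58.76   2.75  -0.37] tilt [-0.0018 -0.0007] gap 59.5 F [ 0.9  0.4 -0.2] grasp 0.0
```

View pics/s4.png

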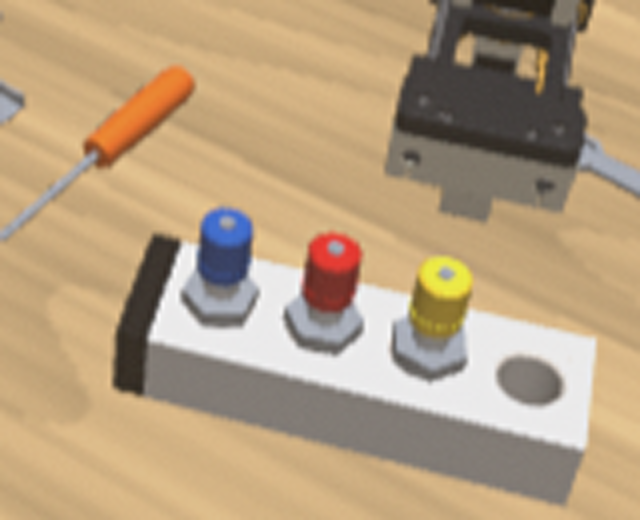

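Blue, red and yellow are upright and seated at (222,295), (325,320) and (430,345); the fourth well at (530,380) is free. Green is last.

```bash
python3 -m pendant '0 0 0 0 0 5 .65; 0 0 0 0 0 6 .65; 0 0 0 0 0 6 .65; 0 0 0 0 0 5.9 .65; -1.2 0 0 0 0 0 .65; -2.4 .1 0 0 0 0 .65; -3.4 .2 0 0 0 0 .65; -3.4 .2 0 0 0 0 .65; -3.4 .2 0 0 0 0 .65; -3.4 .2 0 0 0 0 .65' >/dev/null
python3 -m pendant '-3.4 .2 0 0 0 0 .65; -3.4 .2 0 0 0 0 .65; -3.4 .2 0 0 0 0 .65; -3.4 .2 0 0 0 0 .65; -3.4 .2 0 0 0 0 .65; -3.4 .2 0 0 0 0 .65; -3.4 .2 0 0 0 0 .65; -3.4 .2 0 0 0 0 .65; -3.4 .2 0 0 0 0 .65; -3.4 .1 0 0 0 0 .65' >/dev/null
python3 -m pendant '-3.2 0 0 0 0 0 .65; -2.3 0 0 0 0 0 .65; -1.4 0 0 0 0 0 .65; -.6 0 0 0 0 0 .65; 0 0 0 0 0 0 .65; 0 0 0 0 0 0 .65; 0 0 0 0 0 0 .65; 0 0 0 0 0 0 .65' >/dev/null
python3 go.py 505.6 -333.1 177 -4.75
```

```text
t 34.63 pos [ 506.8 -331.   252.1] shift now [-0.22 -0.1   7.51] turn 0.1 shift after turn [-0.22 -0.1   7.51] tilt [0.     0.0002] gap 60.0 F [-0.1  0.6  0.4] grasp 0.0
```

```bash
python3 -m pendant '-.1 -.1 .8 0 0 0 .65; 0 0 1.8 0 0 0 .65; 0 0 2 0 0 0 .65; 0 0 1.5 0 0 0 .65; 0 0 .9 0 0 0 .65; 0 0 .5 0 0 0 .65; 0 0 0 0 0 0 .65; 0 0 0 0 0 0 .65; 0 0 0 0 0 0 .65' >/dev/null
python3 go.py 505.6 -333.1 177 -4.75
python3 -m pendant '0 0 0 0 0 0 .2; 0 0 0 0 0 0 .2; 0 0 0 0 0 0 .2; 0 0 0 0 0 0 .2; 0 0 0 0 0 0 .2; 0 0 0 0 0 0 .2; 0 0 0 0 0 0 .2; 0 0 0 0 0 0 .2' 30 >/dev/null
python3 go.py 505.6 -333.1 177 -4.75
python3 -m pendant '0 0 -.4 0 0 0 .2; 0 0 -.8 0 0 0 .2; 0 0 -1.2 0 0 0 .2; 0 0 -1.6 0 0 0 .2; 0 0 -2 0 0 0 .2; 0 0 -2 0 0 0 .2; 0 0 -1.5 0 0 0 .2; 0 0 -1.5 0 0 0 .2; 0 0 -.5 0 0 0 .2; 0 0 0 0 0 0 .2' >/dev/null
python3 go.py 510 307.8 290 18.1
```

```text
t 35.38 pos [ 505.8 -333.6  177.9] shift now [ 0.04 -0.02  0.09] turn -0.01 shift after turn [ 0.04 -0.02  0.09] tilt [ 0.0014 -0.0013] gap 60.1 F [ 0.8 -0.4  0.2] grasp 0.0
t 36.05 pos [ 505.7 -333.4  177.1] shift now [ 0.03 -0.01  0.01] turn -0.02 shift after turn [ 0.03 -0.01  0.01] tilt [ 0.0009 -0.0006] gap 27.3 F [ 1.7 -0.3  1.3] grasp 30.0
t 36.88 pos [ 505.5 -333.5  293.5] shift now [63.95 -4.89  0.24] turn -22.87 shift after turn [60.82 20.35  0.24] tilt [ 0.0019 -0.0018] gap 27.3 F [-0.1 -0.  -3.9] grasp 30.0
```

```bash
python3 -m pendant '.8 0 0 0 0 0 .2; 1.6 -.1 0 0 0 0 .2; 2.4 -.2 0 0 0 0 .2; 3 -.2 0 0 0 0 .2; 3 -.2 0 0 0 0 .2; 3 -.2 0 0 0 0 .2; 3 -.2 0 0 0 0 .2; 3 -.2 0 0 0 0 .2; 3 -.3 0 0 0 0 .2; 3 -.3 0 0 0 0 .2' >/dev/null
python3 -m pendant '3 -.3 0 0 0 0 .2; 3 -.3 0 0 0 0 .2; 3 -.3 0 0 0 0 .2; 3 -.3 0 0 0 0 .2; 3 -.3 0 0 0 0 .2; 3 -.3 0 0 0 0 .2; 3 -.3 0 0 0 0 .2; 3 -.3 0 0 0 0 .2; 3 -.2 0 0 0 0 .2; 3 -.2 0 0 0 0 .2' >/dev/null
python3 -m pendant '3 -.2 0 0 0 0 .2; 2.5 0 0 0 0 0 .2; 1.6 0 0 0 0 0 .2; .9 0 0 0 0 0 .2; 0 0 0 0 0 -3 .2; 0 0 0 0 0 -4 .2; 0 0 0 0 0 -4 .2; 0 0 0 0 0 -4 .2; 0 0 0 0 0 -4 .2; 0 0 0 0 0 -3.9 .2'>/dev/null
python3 -m pendant '0 0 0 0 0 0 .2; 0 0 0 0 0 0 .2; 0 0 0 0 0 0 .2'>/dev/null
python3 go.py 510 307.8 145 18.1
```

```text
t 39.63 pos [509.3 306.3 291.4] shift now [ 0.13  0.12 14.64] turn -0.1 shift after turn [ 0.13  0.13 14.64] tilt [-0.0009 -0.0006] gap 27.1 F [-0.2 -0.  -3. ] grasp 30.0
```

```bash
python3 -m pendant '.1 0 1 0 0 0 .2; 0 0 2 0 0 0 .2; 0 0 2.4 0 0 0 .2; 0 0 2.4 0 0 0 .2; 0 0 2.2 0 0 0 .2; 0 0 1.8 0 0 0 .2; 0 0 1.4 0 0 0 .2; 0 0 .8 0 0 0 .2; 0 0 .4 0 0 0 .2; 0 0 .3 0 0 0 .2' >/dev/null
python3 -m pendant '0 0 .1 0 0 0 .2; 0 0 0 0 0 0 .2; 0 0 0 0 0 0 .2; 0 0 0 0 0 0 .2' >/dev/null
python3 go.py 510 307.8 142.1 18.1
for i in 1 2 3 4; do python3 -m pendant '0 0 .05 0 0 0 .2; 0 0 0 0 0 0 .2; 0 0 0 0 0 0 .2' | grep -E 'position|^force'; done
```

```text
t 40.8 pos [509.6 307.7 144.6] shift now [0.   0.04 0.25] turn 0.03 shift after turn [0.   0.04 0.25] tilt [0.0014 0.0005] gap 27.6 F [-1.  -0.1 -3.1] grasp 30.0
position: [509.3, 307.5, 143.6]
force: [-1.1, 0.7, -3.1]
position: [509.2, 307.5, 142.8]
force: [-0.1, -0.5, -3.4]
position: [509.3, 307.5, 142.3]
force: [0.4, -0.4, -3.6]
position: [509.3, 307.6, 142.1]
force: [-0.5, -0.2, -0.5]
```

```bash
python3 -m pendant '0 0 .05 0 0 0 .2; 0 0 0 0 0 0 .2; 0 0 0 0 0 0 .2' | grep -E 'position|^force'
python3 -m pendant '0 0 0 0 0 0 .36; 0 0 0 0 0 0 .42; 0 0 0 0 0 0 .5; 0 0 0 0 0 0 .6; 0 0 0 0 0 0 .65; 0 0 0 0 0 0 .65; 0 0 0 0 0 0 .65' | grep -E '^force|gap'
python3 -m pendant '0 0 -.5 0 0 0 .65; 0 0 -1 0 0 0 .65; 0 0 -2 0 0 0 .65; 0 0 -2.5 0 0 0 .65; 0 0 -2.5 0 0 0 .65; 0 0 -2.5 0 0 0 .65; 0 0 -2.5 0 0 0 .65; 0 0 -1.5 0 0 0 .65; 0 0 -.5 0 0 0 .65; 0 0 0 0 0 0 .65' >/dev/null
python3 - <<'E'
from plant import r
import cv2
i=r.get_image('scene')['image'][:,:,::-1][190:320,270:430]
cv2.imwrite('pics/s5.png',cv2.resize(i,None,fx=4,fy=4,interpolation=cv2.INTER_CUBIC))
E
python3 go.py 510 307.8 290 18.1
```

```text
position: [509.3, 307.6, 142.0]
force: [-2.0, -0.5, 5.9]
force: [-0.5, 0.7, -0.3]
finger_gap: 58.9
t 43.52 pos [509.2 307.5 296.8] shift now [0.01 0.09 0.68] turn 0.03 shift after turn [0.01 0.09 0.68] tilt [0.0009 0.0002] gap 60.0 F [ 0.3  0.4 -0.1] grasp 0.0
```

View pics/s5.png

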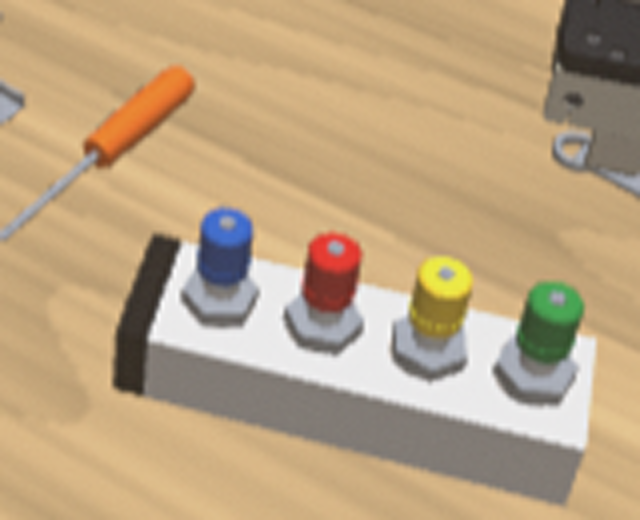

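All four stand upright and seated in order from the black end: blue (222,295), red (325,320), yellow (430,345), green (536,370). The gripper is clear, so I'm handing in.

```bash
python3 -c "
from plant import r
print(r.job_done())"
```

```text
the job is handed in; nothing more can be done
None
```

The job is handed in: blue, red, yellow and green stand upright and seated in the rack, in that order from its black end, each set down under force control with none dropped, in about 44 s.

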